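# Close the spring flap of a detector test cradle

## Task

Push the detector carrier fully home against the end stop of its black test cradle; then fold the sprung metal flap down over it and push the flap forward until its free edge is tucked fully beneath the retaining lip, so that it stays shut by itself. Work only by pushing and pressing with the fingertips: do not lift the carrier, and leave the other things on the bench where they stand.

Things in the scene. Friction and masses are not known exactly. Their poses are not given: they have to be found in the camera images.
- cradle: Black test cradle fixed to the bench, base plate 145 x 190 x 10 mm (x -68 to 77, y -128 to 62). Origin at bench height; x = the way the flap folds over and is pushed, y = the way the carrier goes home. Rails along y guide the carrier: 54 mm apart inside, 6 mm wide, y -71 to 54, tops z 20.
- end_stop (a point): Middle of the face of the cradle's end stop that the carrier meets, cradle x 0, y 50 mm, z 18 mm; the stop's top is at z 26 mm.
- carrier: Loose flat grey sled 50 (x) x 116 (y) x 14 mm, 0.16 kg, board and lens on top. An end wall 6 mm thick, 32 mm high stands at its -y end: push its outer face (own y -58). Origin: centre of its underside; axes as the cradle's. Lies on the base plate (z 10) between the rails, sticking out at cradle -y. Home is 25 to 45 mm along +y: end on the stop, origin at cradle y -8 mm.
- flap (a joint): Flap angle (rad): 0 flat over the carrier (hard stop), 1.57 upright, 1.75 to 2.1 at the start (leaning back to cradle -x). Aluminium plate 4 mm thick, 52 mm wide (y -26 to 26), reaching 88 mm from the hinge axis, which lies at its mid-thickness. A weak spring (0.04 N m/rad, friction 0.025 N m) opens it unless held down or tucked; about 1 N at the edge holds it flat.
- slider (a joint): Forward shift of the flap with its hinge (m) along cradle +x: 0 to 0.002 at the start, 0.016 = fully forward at a stop. Friction of 3 N holds it anywhere. With the flap flat, its edge is at cradle x = 43 mm plus this shift: short of the lip at 0, well beneath it at 0.016.
- hinge (a point): Middle of the flap's hinge axis, which runs along cradle y: cradle x = -45 mm plus the shift of the slider, z = 33 mm. It sits on a ledge (x -68 to -35, y -40 to 40, top z 25 mm) between two hinge blocks that reach z 36 mm.
- flap_edge (a point): Middle of the free edge of the flap, 88 mm from the hinge axis, mid-thickness.
- flap_ridge (a point): Crest of the push ridge on the flap's outer (when folded: upper) face, mid-width, on its hinge side. The ridge is a rib across the full width, 10 mm above the face, 5 mm thick (62 to 67 mm from the hinge axis). Push it forward (cradle +x) from the hinge side while the flap is pressed flat.
- lip_edge (a point): Middle of the mouth of the retaining lip, cradle x 46 mm: a metal strip 66 mm wide (y), underside z 39 mm, top z 43 mm, 4 mm above the top of the flat flap, its front (x 46 to 53) bent up to z 46. It stands on a post (x 64 to 72 mm).
- socket_tall: Bystander: standing chrome hex socket, 24 mm diameter, 55 mm tall, beyond the lip. Origin at its underside.
- socket_short: Bystander: standing chrome socket, 26 mm diameter, 34 mm tall, on the hinge side of the cradle. Origin at its underside.
- lens_mount: Bystander: ring lens mount 50 mm across on a small foot, 69 mm tall, beyond the lip. Origin at its underside.
- jar: Bystander: small jar, 44 mm diameter, 55 mm tall, beyond the end stop. Origin at its underside.
- screwdriver: Bystander: screwdriver 160 mm long lying on the bench, to the robot's right.
- spare_board: Bystander: spare circuit board, 90 x 60 mm, 15 mm high, lying to the robot's left.
Not all that is in view belongs to the job. Leave any orange or purple look-alike of the cradle alone.

How it is judged:
By the outcome, as a careful person would: the job done as asked, in the order asked, and still so for the second after the job is handed in, with the robot touching nothing.
It also fails if it takes over 51 s, if anything falls off the work surface, if the arm or the gripper's body presses on something with over 40 N, if the wrist force passes 120 N, or if a joint passes its speed limit or range.

## Robot

A 6-joint arm with a two-finger parallel gripper is mounted at the origin on the work surface. World frame = base frame: x ahead of the robot, y to its left, z up, the work surface at z = 0. Lengths are in mm, angles in rad, forces in N, time in s.
With the tool pointing down it reaches from about 425 to 925 mm from the base axis. Payload 12.5 kg.
Tool frame: the origin (TCP) lies at the very end of the fingers, on their centre line; the grasp point (between the pads) lies env.tcp_to_grasp behind it (env.tcp_to_grasp is the distance from the TCP to the grasp point, in mm); z points along the fingers, y is the line along which they close (so a half turn about z gives the same grasp; the last joint's range is limited). The gripper opens to 85 mm and grips with 20 to 120 N. Pads are 22 mm wide; open, the fingers measure 114 mm over their backs; the gripper's body (76 mm by 85 mm) begins 54 mm behind the grasp point. The pads swing forward as they close: fully open they stand 13 mm farther back than shut.
Start: joints at [-1.3, 0.491, 1.559, -0, 1.092, -0.106], TCP at [229.99, -581.162, 231.327] pointing down, gripper open.
Joint ranges: [-3.1, 3.1], [-0.84, 2.19], [0.05, 2.79], [-1.13, 4.28], [0.06, 2.93], [-2.69, 2.69]. Speed limits (rad/s): [2.22, 2.22, 2.79, 3.14, 3.14, 3.14].

## Interface

Orientations are given as a 3x3 rotation matrix whose columns are the frame's x, y, z axes.
In Python, from station import get_obs, camera, env gives the robot as it stands. The module is installed in compiled form; this text tells all that it offers.
- The arm moves only by the tool drive_tool, never from a script. Its arguments are lists of equal length, an entry for each row: "slide": the shift along the tool's x, y, z in cm, a list of three; "twist": the turn about the tool's z in degrees; "grip": the closure, from 0 (fully open) to 1 (shut). In form: {"slide": [[dx, dy, dz], ...], "twist": [twist, ...], "grip": [grip, ...]}. A call has 1 to 8 rows; each row shifts and turns the commanded pose from where the row before left it, along the tool's axes as they then stand; what a row does not reach is not made up. A row lasts 1/12 s, in which the tool goes at most 41.7 mm and 7.16 degrees, less where a joint would pass 70% of its speed; a pose out of reach is approached as far as the arm can. A call is refused whole if a number of a shift passes 4.17 or a number of a turn 7.16, either way. A call with a gripper value outside its range is refused whole. The fingers move at their own pace and stop on an object; "squeeze" is the grip in N (left out, the last holds). Time passes only in rows, so rows that do not move let the fingers close. It gives the time, the measured TCP pose, the force, the opening and the grip force at its end, in the units of the state.
- get_obs(): the state, without advancing time (a new reading comes with each control period).
- camera(name): name is "scene" or "side" or "wrist"; returns a dict with "color" (480x640x3 uint8, red, green, blue), "fovy" (degrees; the focal length in pixels is half the picture's height over the tangent of half this angle, whatever the lens; pixels are square), "cx", "cy" (the principal point, pixels), "position" and "attitude" of the camera in the world. Camera axes: x right, y down, z forward; pixel columns grow to the right and rows downward; lengths in mm; the calibration is good to about 2 mm. The wrist camera is an equidistant fisheye: a pixel r from the principal point sees the ray r / f radians off the axis. A picture is of the moment at which its call begins. There is no depth.
- env.job_done(): hands the job in; it is judged then, once.
The state is a dict: "time_s": time; "qpos": joint angles; "qvel": joint speeds; "tau": joint torques, N m; "tool_pos": TCP position; "tool_rot": TCP orientation; "wrist_force": force on the tool from outside, world axes, zero at the start; "ft_torque": the same for the moment, N m; "gripper_width": opening from 0.0 (shut) to 1.0 (fully open); "gripper_force": force on a finger pad.
Only numpy, scipy, OpenCV 4.12 (cv2) and the standard library are available. Lean on these libraries where they do the work, as an engineer would, in place of code of your own. Each camera call takes 0.05 s, during which the arm holds its last target. There are 200 camera calls.

## Working session

There is one attempt and no reset: what is moved stays moved. The work goes in short steps, Python scripts to look and compute and a tool call to move; the robot and the scene stay as the last step left them, time stands still between calls to the robot, and variables do not carry over. Pictures are saved under pics/ and viewed, at most 10 in all, crops included, and the job is handed in when it is done.

Besides the shell and the picture viewer there is one more tool, called after "Request:" as a command line: name --pt "numbers of a row" for each row, then --argument value for the rest. drive_tool: Moves the arm, as the interface text tells. Its arguments: {"type":"object","properties":{"slide":{"type":"array","items":{"type":"array","items":{"type":"number"}}},"twist":{"type":"array","items":{"type":"number"}},"grip":{"type":"array","items":{"type":"number"}},"squeeze":{"type":"number"}},"required":["slide","twist","grip"]}

```bash
mkdir -p pics
cat > h.py <<'E'
import numpy as np, cv2, sys
from station import get_obs, camera, env
def ray(c,u,v):
    h,w=c["color"].shape[:2]; f=h/2/np.tan(np.radians(c["fovy"])/2)
    d=np.array([(u-c["cx"])/f,(v-c["cy"])/f,1.0])
    R=np.array(c["attitude"]); return np.array(c["position"]),R@d
def onz(c,u,v,z):
    p,d=ray(c,u,v); return p+d*(z-p[2])/d[2]
def proj(c,P):
    h=c["color"].shape[0]; f=h/2/np.tan(np.radians(c["fovy"])/2)
    q=np.array(c["attitude"]).T@(np.array(P,float)-np.array(c["position"])); return np.array([c["cx"]+f*q[0]/q[2],c["cy"]+f*q[1]/q[2]])
def save(c,n): cv2.imwrite("pics/"+n,c["color"][:,:,::-1])
E
python3 - <<'E'
from h import *
for n in("scene","side"):
    c=camera(n);save(c,n+"0.png");print(n,c["fovy"],c["cx"],c["cy"],np.round(c["position"]),np.round(c["attitude"],3).tolist())
o=get_obs();print(np.round(o["tool_rot"],3).tolist(),o["time_s"],env.tcp_to_grasp)
E
```

```text
scene 49.93208896460636 315.1119088288022 250.2108171678122 [1332.  -47.  746.] [[0.03, 0.607, -0.794], [1.0, -0.016, 0.025], [0.002, -0.795, -0.607]]
side 43.901967960552554 319.196327104243 236.99414811887308 [  -70. -1081.   935.] [[0.903, -0.237, 0.358], [-0.429, -0.54, 0.724], [0.022, -0.807, -0.59]]
[[0.93, 0.368, -0.0], [0.368, -0.93, 0.001], [0.0, -0.001, -1.0]] 0.1 18.700000000000003
```

View pics/scene0.png

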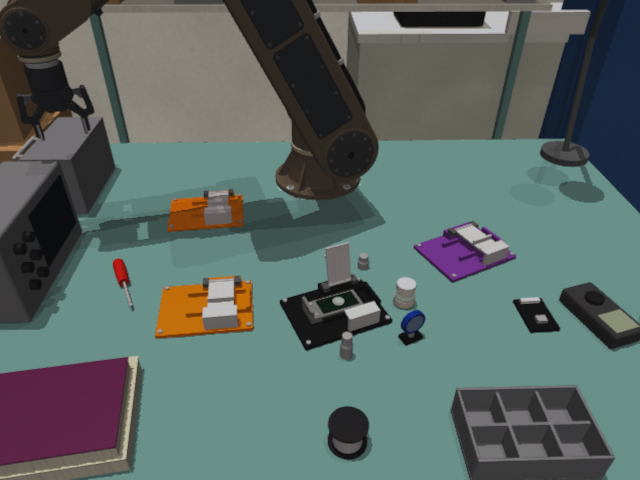

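View pics/side0.png

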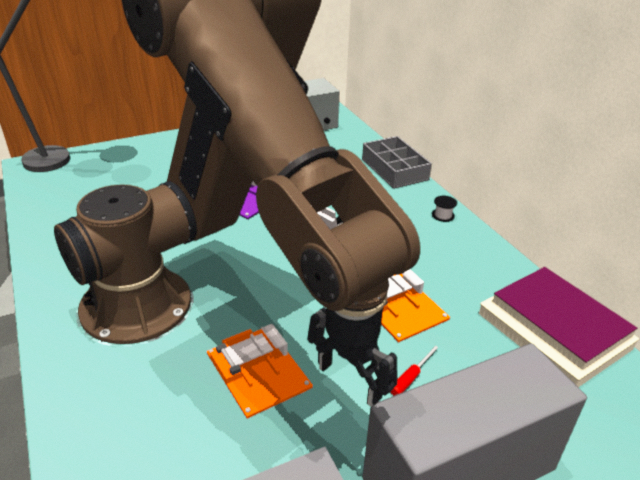

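Run:
```python
from h import *
c=camera("scene");im=c["color"]
x0,y0,x1,y1=270,230,430,350
cv2.imwrite("pics/crop0.png",cv2.resize(im[y0:y1,x0:x1,::-1],None,fx=5,fy=5,interpolation=cv2.INTER_CUBIC))
m=((im.max(2)<60)).astype(np.uint8); m[:,:270]=0;m[:,398:]=0;m[:270]=0;m[350:]=0
n,l,s,_=cv2.connectedComponentsWithStats(m);k=1+s[1:,4].argmax();print(s[k])
cs=max(cv2.findContours((l==k).astype(np.uint8),0,2)[0],key=cv2.contourArea)
h=cv2.convexHull(cs);print(cv2.approxPolyDP(h,3,True)[:,0].tolist())
```

```text
[ 280  280  112   70 3418]
[[391, 319], [387, 324], [305, 349], [280, 300], [319, 283], [361, 280]]
```

View pics/crop0.png

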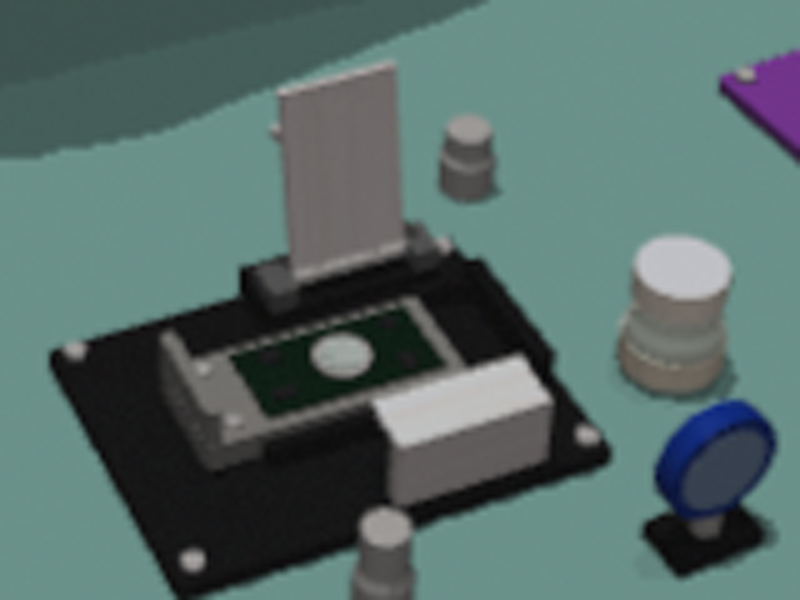

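Crop: black cradle with the upright flap, crop (340,170); lip block (465,430); carrier end wall (190,405). Candidates are black (335,310), orange (206,307) and (206,210), and purple (465,250). I choose the black one by its description, and the crop confirms it.

```bash
cat >> h.py <<'E'
def T(p,P): # cradle->world, p=x,y,yaw
    c,s=np.cos(p[2]),np.sin(p[2]); return np.array([p[0]+c*P[0]-s*P[1],p[1]+s*P[0]+c*P[1],P[2]])
E
python3 - <<'E'
from h import *
from scipy.optimize import least_squares
c=camera("scene")
g=lambda u,v:np.array([270+u/5-.4,230+v/5-.4])
S=[(-68,-128,1,1,75,350),(77,-128,-1,1,193,560),(77,62,-1,-1,588,435),(-68,62,1,-1,445,245)]
C=[((-68,-128,10),52,357),((77,62,10),609,450),((77,-128,10),180,590)]
def res(q):
    r=[]
    for x,y,a,b,u,v in S: r+=list(proj(c,T(q,(x+a*q[3],y+b*q[3],11.5)))-g(u,v))
    for P,u,v in C: r+=list(proj(c,T(q,P))-g(u,v))
    return r
p0=onz(c,335,310,10)
f=least_squares(res,[p0[0],p0[1],0.3,8]);q=f.x
print(np.round(q,3),np.round(f.fun,2))
np.save("q.npy",q[:3])
# checks: inverse map of crop pixels into cradle frame at height z
def inv(u,v,z):
    w=onz(c,*g(u,v),z)-[q[0],q[1],0];a,s=np.cos(q[2]),np.sin(q[2]);return np.round([a*w[0]+s*w[1],-s*w[0]+a*w[1],z],1)
print("lip front-left top",inv(375,402,43),"lip rear corner",inv(550,400,43),inv(520,355,46))
print("wall top outer far",inv(162,337,42),"wall bottom near",inv(212,468,12), "wall top near",inv(215,420,42))
# flap: tip corners; intersect with plane y=+-26 of cradle
n=np.array([-np.sin(q[2]),np.cos(q[2]),0])
for u,v,y in((280,93,-26),(396,65,26)):
    p,d=ray(c,*g(u,v));t=(y+n@[q[0],q[1],0]-n@p)/(n@d);w=p+d*t
    k=[np.cos(q[2])*(w[0]-q[0])+np.sin(q[2])*(w[1]-q[1]),w[2]];print("tip x,z",np.round(k,1),"angle",np.arctan2(k[1]-33,k[0]+44))
for P in((0,-150,60),(-115,0,90)):print(np.round(T(q,P),1))
E
```

```text
[5.51243e+02 4.69040e+01 3.77000e-01 8.98200e+00] [-0.08  0.63 -0.13  0.6  -0.12  0.33 -0.42  0.47 -0.99 -1.78  1.76 -0.46
 -0.08 -0.18]
lip front-left top [ 45.4 -32.1  43. ] lip rear corner [71.3 31.3 43. ] [46.8 31.1 46. ]
wall top outer far [-22.9 -94.   42. ] wall bottom near [ 25.2 -92.6  12. ] wall top near [ 29. -93.  42.]
tip x,z [-61.  118.4] angle 1.7676582987247076
tip x,z [-60.7 117.5] angle 1.7655210622067796
[606.5 -92.5  60. ]
[444.3   4.5  90. ]
```

Request:
drive_tool --pt "3.3 -2 0" --pt "3.3 -2 0" --pt "3.3 -2 0" --pt "3.3 -2 0" --pt "3.3 -2 0" --pt "3.3 -2 0" --pt "3.3 -2 0" --pt "3.3 -2 0" --twist '[0,0,0,0,0,0,0,0]' --grip '[1,1,1,1,1,1,1,1]' --squeeze 30

```text
time_s: 0.87
tool_pos: [417.4, -333.6, 231.3]
tool_rot: [[0.93, 0.368, 0.0], [0.368, -0.93, -0.0], [0.0, 0.0, -1.0]]
wrist_force: [0.8, -0.2, -0.2]
gripper_width: -0.001
gripper_force: 0.0
```

Request:
drive_tool --pt "3.3 -2 0" --pt "3.3 -2 0" --pt "3.3 -2 0" --pt "3.3 -2 0" --pt "3.3 -2 0" --pt "3.3 -2 0" --pt "3.3 -2 0" --pt "2.5 -1.0 0" --twist '[0,0,0,0,0,0,0,0]' --grip '[1,1,1,1,1,1,1,1]'

```text
time_s: 1.53
tool_pos: [600.5, -98.5, 231.2]
tool_rot: [[0.929, 0.369, -0.0], [0.369, -0.929, 0.0], [0.0, -0.0, -1.0]]
wrist_force: [-0.9, -1.3, 0.9]
gripper_width: 0.001
gripper_force: 0.0
```

```bash
cat >> h.py <<'E'
def st():
    q=np.load("q.npy");o=get_obs();w=np.array(o["tool_pos"])-[q[0],q[1],0];a,s=np.cos(q[2]),np.sin(q[2])
    F=o["wrist_force"]
    print("t",round(o["time_s"],2),"cradle",np.round([a*w[0]+s*w[1],-s*w[0]+a*w[1],w[2]],1),"F",np.round([a*F[0]+s*F[1],-s*F[0]+a*F[1],F[2]],1),"yaw",round(float(np.arctan2(o["tool_rot"][1][0],o["tool_rot"][0][0])-q[2]),4),"g",o["gripper_width"])
E
python3 -c "from h import *;st()"
```

```text
t 1.53 cradle [  -7.8 -153.3  231.2] F [-1.3 -0.8  0.9] yaw 0.0009 g 0.00051422604157506
```

Request:
drive_tool --pt "0.5 0 3.9" --pt "0.3 0 3.9" --pt "0 0 3.9" --pt "0 0 3.9" --pt "0 0 3.0" --pt "0 0 1.7" --pt "0 0 0" --pt "0 0 0" --twist '[0,0,0,0,0,0,0,0]' --grip '[1,1,1,1,1,1,1,1]'

```text
time_s: 2.2
tool_pos: [606.7, -98.6, 27.9]
tool_rot: [[0.93, 0.368, -0.002], [0.368, -0.93, 0.0], [-0.001, -0.001, -1.0]]
wrist_force: [0.9, -0.5, 0.6]
gripper_width: -0.003
gripper_force: 0.0
```

Request:
drive_tool --pt "0 -0.8 0" --pt "0 -0.8 0" --pt "0 -0.8 0" --pt "0 -0.6 0" --pt "0 -0.5 0" --pt "0 -0.4 0" --pt "0 0 0" --pt "0 0 0" --twist '[0,0,0,0,0,0,0,0]' --grip '[1,1,1,1,1,1,1,1]'

```text
time_s: 2.87
tool_pos: [592.6, -62.2, 28.4]
tool_rot: [[0.93, 0.368, 0.0], [0.368, -0.93, -0.0], [0.0, 0.0, -1.0]]
wrist_force: [-0.0, -0.1, -0.6]
gripper_width: -0.003
gripper_force: 0.0
```

```bash
python3 -c "
from h import *;st();c=camera('scene');cv2.imwrite('pics/p1.png',cv2.resize(c['color'][230:350,270:430,::-1],None,fx=4,fy=4,interpolation=2))"
```

```text
t 2.87 cradle [  -1.7 -116.7   28.4] F [-0.1 -0.1 -0.6] yaw -0.0003 g -0.002874710366909949
```

View pics/p1.png

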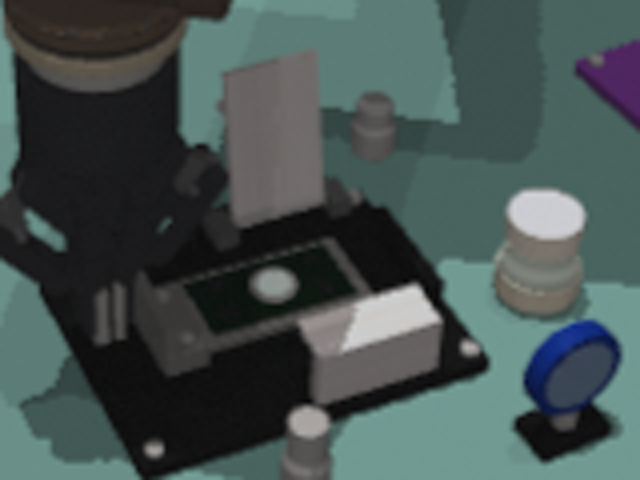

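Image: closed fingertips at crop (110,310), just short of the end wall (150,320). Now I push.

Request:
drive_tool --pt "0 -0.5 0" --pt "0 -0.5 0" --pt "0 -0.5 0" --pt "0 -0.5 0" --pt "0 -0.4 0" --pt "0 -0.4 0" --pt "0 -0.3 0" --pt "0 -0.3 0" --twist '[0,0,0,0,0,0,0,0]' --grip '[1,1,1,1,1,1,1,1]'

```text
time_s: 3.58
tool_pos: [579.9, -30.4, 28.3]
tool_rot: [[0.93, 0.368, 0.0], [0.368, -0.93, -0.0], [0.0, 0.0, -1.0]]
wrist_force: [0.2, -0.2, -0.7]
gripper_width: -0.0
gripper_force: 0.3
```

Request:
drive_tool --pt "0 -0.2 0" --pt "0 -0.1 0" --pt "0 -0.1 0" --pt "0 -0.1 0" --pt "0 -0.1 0" --pt "0 -0.1 0" --pt "0 0 0" --pt "0 0 0" --twist '[0,0,0,0,0,0,0,0]' --grip '[1,1,1,1,1,1,1,1]'

```text
time_s: 4.25
tool_pos: [579.7, -26.8, 29.3]
tool_rot: [[0.93, 0.368, 0.005], [0.368, -0.93, -0.003], [0.004, 0.005, -1.0]]
wrist_force: [4.5, -20.3, 3.8]
gripper_width: -0.006
gripper_force: 10.0
```

```bash
python3 -c "
from h import *;st()"
```

```text
t 4.25 cradle [ -0.7 -79.   29.3] F [ -3.3 -20.6   3.8] yaw -0.0008 g -0.005684074811078451
```

```bash
python3 -c "
from h import *;st();c=camera('scene');cv2.imwrite('pics/p2.png',cv2.resize(c['color'][250:350,290:410,::-1],None,fx=6,fy=6,interpolation=2))
q=np.load('q.npy')
f=lambda P:np.round((proj(c,T(q,P))-[290,250]+.4)*6)
print(f((-25,-66,42)),f((25,-66,42)),f((-25,50,24)),f((25,50,24)))"
```

```text
t 4.25 cradle [ -0.7 -79.   29.3] F [ -3.3 -20.6   3.8] yaw -0.0008 g -0.005684074811078451
[149. 259.] [209. 353.] [450. 210.] [518. 298.]
```

View pics/p2.png

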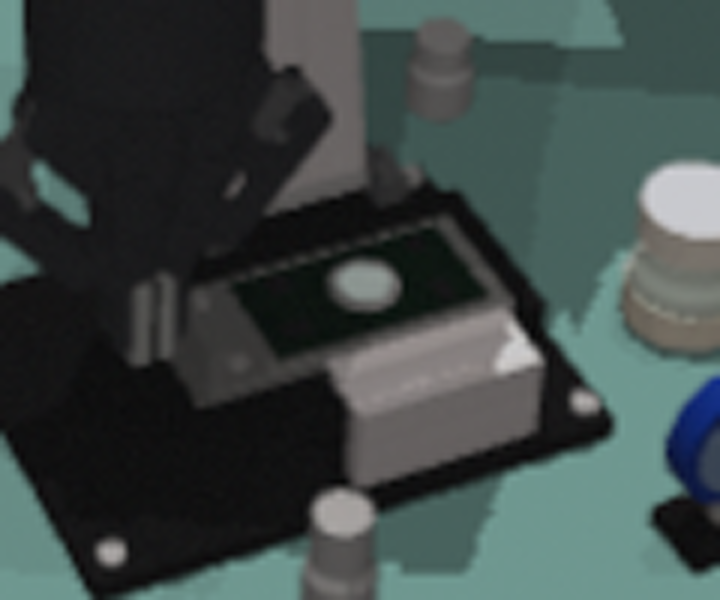

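The carrier's far edge, crop (450,212), coincides with the stop's predicted place, at 20 N. So it is home. I back off and go up and round behind the flap.

Request:
drive_tool --pt "0 1 0" --pt "0 2 0" --pt "0 0 -3.9" --pt "0 0 -3.9" --pt "0 0 -3.9" --pt "-2.5 -2.0 -2.0" --pt "-2.8 -2.8 0" --pt "-2.8 -2.8 0" --twist '[0,0,0,0,0,0,0,0]' --grip '[1,1,1,1,1,1,1,1]'

```text
time_s: 4.97
tool_pos: [484.3, -11.2, 166.3]
tool_rot: [[0.93, 0.367, 0.002], [0.367, -0.93, -0.0], [0.002, 0.001, -1.0]]
wrist_force: [0.6, 0.2, -0.4]
gripper_width: 0.002
gripper_force: 0.0
```

Request:
drive_tool --pt "-2.2 -2.8 0" --pt "-1.3 -0.6 0" --pt "0 0 0" --pt "0 0 0" --twist '[0,0,0,0]' --grip '[1,1,1,1]'

```text
time_s: 5.3
tool_pos: [440.5, 7.4, 165.7]
tool_rot: [[0.93, 0.368, 0.001], [0.368, -0.93, -0.0], [0.001, 0.0, -1.0]]
wrist_force: [0.2, -1.1, 0.6]
gripper_width: -0.001
gripper_force: 0.0
```

```bash
python3 -c "
from h import *;st();c=camera('scene');cv2.imwrite('pics/p3.png',cv2.resize(c['color'][230:350,270:430,::-1],None,fx=4,fy=4,interpolation=2))"
```

```text
t 5.3 cradle [-117.5    4.1  165.7] F [-0.2 -1.1  0.6] yaw -0.0005 g -0.0012773200901924375
```

View pics/p3.png

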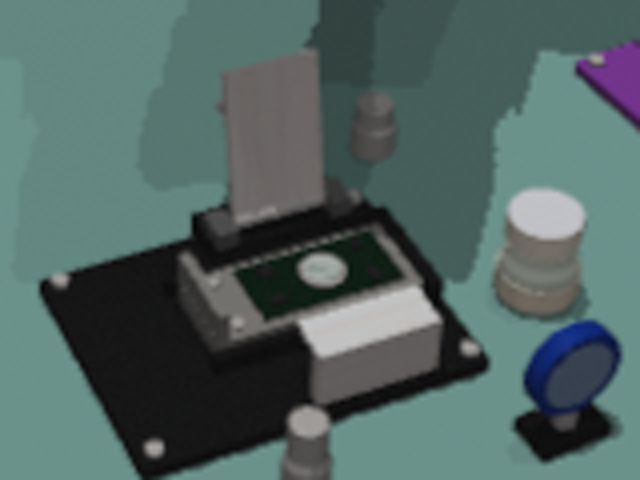

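The carrier stands home against the stop (wall at crop (205,310)), and the flap is untouched. I descend behind the flap and begin folding.

Request:
drive_tool --pt "0 0.4 3.0" --pt "0 0 3.1" --pt "0 0 2.0" --pt "1.5 0 0" --pt "1.5 0 0" --pt "1.0 0 0" --pt "1.0 0 0" --pt "0.0 0 0" --twist '[0,0,0,0,0,0,0,0]' --grip '[1,1,1,1,1,1,1,1]'

```text
time_s: 6.02
tool_pos: [490.1, 22.3, 84.2]
tool_rot: [[0.93, 0.368, 0.001], [0.368, -0.93, -0.0], [0.001, 0.001, -1.0]]
wrist_force: [-0.6, 0.1, 0.3]
gripper_width: 0.002
gripper_force: 0.0
```

Request:
drive_tool --pt "0.4 0 0" --pt "0.6 0 0.1" --pt "0.8 0 0.1" --pt "0.8 0 0.2" --pt "0.8 0 0.2" --pt "0.6 0 0.2" --pt "0.5 0 0.2" --pt "0 0 0" --twist '[0,0,0,0,0,0,0,0]' --grip '[1,1,1,1,1,1,1,1]'

```text
time_s: 6.68
tool_pos: [530.5, 39.0, 73.6]
tool_rot: [[0.93, 0.368, -0.0], [0.368, -0.93, -0.0], [-0.0, -0.0, -1.0]]
wrist_force: [-0.3, 0.4, -1.2]
gripper_width: 0.002
gripper_force: 0.2
```

```bash
python3 -c "
from h import *;st();c=camera('scene');cv2.imwrite('pics/p4.png',cv2.resize(c['color'][230:350,270:430,::-1],None,fx=4,fy=4,interpolation=2))"
```

```text
t 6.68 cradle [-22.2   0.3  73.6] F [-0.1  0.4 -1.2] yaw -0.0003 g 0.002036444914239308
```

View pics/p4.png

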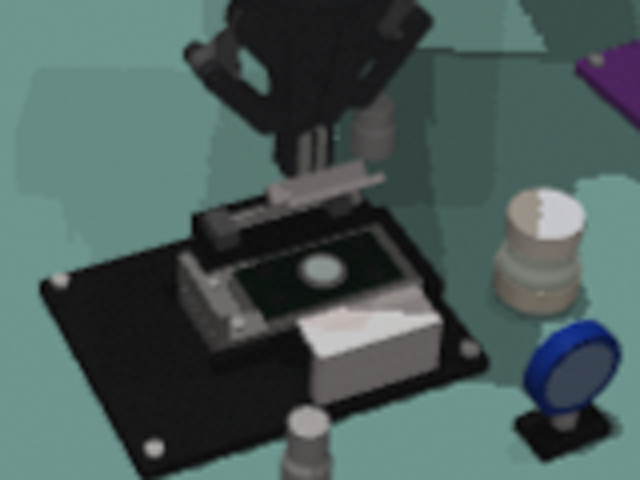

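The flap is now about 40° above flat, with fingertips (crop (312,150)) on the hinge side of the ridge. I keep following the arc down.

Request:
drive_tool --pt "0.3 0 0.4" --pt "0.3 0 0.5" --pt "0.3 0 0.5" --pt "0.3 0 0.5" --pt "0.2 0 0.5" --pt "0.2 0 0.5" --pt "0.1 0 0.5" --pt "0 0 0" --twist '[0,0,0,0,0,0,0,0]' --grip '[1,1,1,1,1,1,1,1]'

```text
time_s: 7.4
tool_pos: [545.7, 45.0, 39.2]
tool_rot: [[0.93, 0.368, -0.001], [0.368, -0.93, -0.0], [-0.001, -0.0, -1.0]]
wrist_force: [0.6, -0.3, 0.0]
gripper_width: 0.002
gripper_force: 0.4
```

Request:
drive_tool --pt "0 0 0.2" --pt "0 0 0.1" --pt "0 0 0.1" --pt "0 0 0.1" --pt "0 0 0" --twist '[0,0,0,0,0]' --grip '[1,1,1,1,1]'

```text
time_s: 7.82
tool_pos: [545.8, 45.0, 35.3]
tool_rot: [[0.93, 0.368, 0.0], [0.368, -0.93, -0.0], [0.0, 0.0, -1.0]]
wrist_force: [0.5, -0.0, 0.5]
gripper_width: -0.002
gripper_force: 0.5
```

```bash
python3 -c "
from h import *;st();c=camera('scene');cv2.imwrite('pics/p5.png',cv2.resize(c['color'][230:350,270:430,::-1],None,fx=4,fy=4,interpolation=2))"
```

```text
t 7.82 cradle [-5.8  0.2 35.3] F [ 0.4 -0.2  0.5] yaw -0.0006 g -0.0019469388955516962
```

View pics/p5.png

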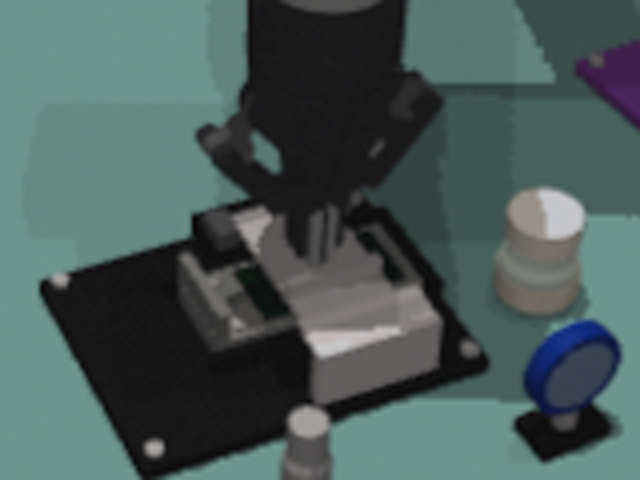

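The flap is almost flat, its ridge at crop (350,280). I press lightly to find the hard stop.

Request:
drive_tool --pt "0 0 0.05" --pt "0 0 0.05" --pt "0 0 0.05" --pt "0 0 0" --twist '[0,0,0,0]' --grip '[1,1,1,1]'

```text
time_s: 8.2
tool_pos: [545.8, 44.9, 33.9]
tool_rot: [[0.93, 0.368, 0.0], [0.368, -0.93, -0.0], [0.0, 0.0, -1.0]]
wrist_force: [0.3, 0.0, 4.3]
gripper_width: -0.003
gripper_force: 2.0
```

```bash
python3 -c "
from h import *;st()"
```

```text
t 8.2 cradle [-5.8  0.1 33.9] F [ 0.3 -0.1  4.3] yaw -0.0007 g -0.0026702143777848847
```

Request:
drive_tool --pt "0.3 0 0.05" --pt "0.4 0 0" --pt "0.4 0 0" --pt "0.3 0 0" --pt "0.3 0 0" --pt "0.2 0 0" --pt "0.2 0 0" --pt "0 0 0" --twist '[0,0,0,0,0,0,0,0]' --grip '[1,1,1,1,1,1,1,1]'

```text
time_s: 8.87
tool_pos: [565.4, 52.8, 33.2]
tool_rot: [[0.93, 0.368, -0.0], [0.368, -0.93, -0.0], [-0.0, -0.0, -1.0]]
wrist_force: [-1.2, -0.1, 3.7]
gripper_width: -0.003
gripper_force: 1.6
```

```bash
python3 -c "
from h import *;st()"
```

```text
t 8.87 cradle [15.4  0.2 33.2] F [-1.1  0.4  3.7] yaw -0.0006 g -0.002708914640080637
```

Request:
drive_tool --pt "0.2 0 0" --pt "0.2 0 0" --pt "0.2 0 0" --pt "0.1 0 0" --pt "0.1 0 0" --pt "0 0 0" --twist '[0,0,0,0,0,0]' --grip '[1,1,1,1,1,1]'

```text
time_s: 9.37
tool_pos: [570.1, 54.9, 32.5]
tool_rot: [[0.93, 0.368, -0.007], [0.368, -0.93, -0.001], [-0.007, -0.002, -1.0]]
wrist_force: [-11.9, -7.8, 3.7]
gripper_width: -0.001
gripper_force: 9.3
```

```bash
python3 -c "
from h import *;st();c=camera('scene');cv2.imwrite('pics/p6.png',cv2.resize(c['color'][250:350,290:410,::-1],None,fx=6,fy=6,interpolation=2))"
```

```text
t 9.37 cradle [20.5  0.5 32.5] F [-14.   -2.8   3.7] yaw -0.0003 g -0.0006265567411026026
```

View pics/p6.png

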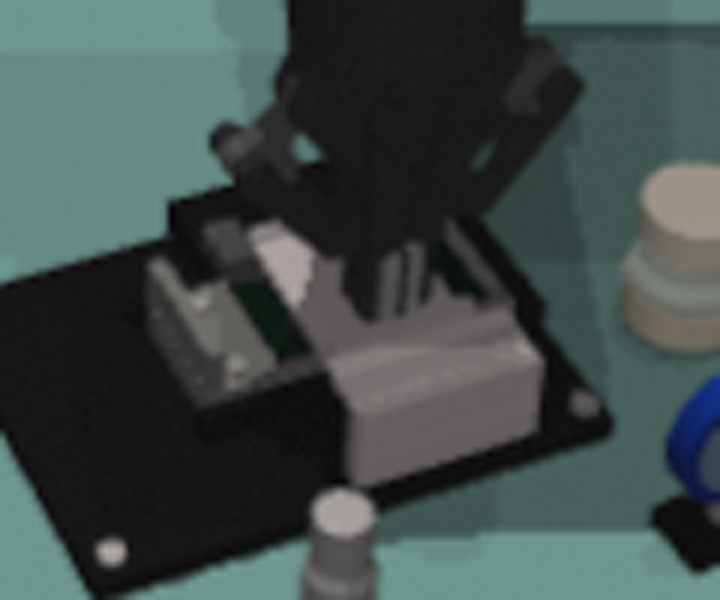

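Pushing force is now 14 N with the fingertips where full travel was expected, and the flap is under the lip. I add a firmer nudge, then ease off and withdraw.

Request:
drive_tool --pt "0.1 0 0" --pt "0.1 0 0" --pt "0 0 0" --pt "0 0 0" --twist '[0,0,0,0]' --grip '[1,1,1,1]'

```text
time_s: 9.75
tool_pos: [570.2, 55.2, 32.0]
tool_rot: [[0.93, 0.368, -0.011], [0.368, -0.93, -0.001], [-0.011, -0.003, -1.0]]
wrist_force: [-17.6, -12.8, 4.8]
gripper_width: -0.003
gripper_force: 13.4
```

```bash
python3 -c "
from h import *;st()"
```

```text
t 9.75 cradle [20.7  0.7 32. ] F [-21.1  -5.4   4.8] yaw -0.0002 g -0.002945832213064046
```

Request:
drive_tool --pt "-0.3 0 -0.1" --pt "-0.3 0 -0.2" --pt "-0.2 0 -0.5" --pt "0 0 -2" --pt "0 0 -3.5" --pt "-2 0 -3.5" --pt "-3 0 -2" --pt "-3 0 -2" --twist '[0,0,0,0,0,0,0,0]' --grip '[1,1,1,1,1,1,1,1]'

```text
time_s: 10.42
tool_pos: [492.5, 24.0, 173.0]
tool_rot: [[0.93, 0.369, 0.003], [0.369, -0.93, -0.0], [0.002, 0.001, -1.0]]
wrist_force: [0.2, 0.9, -0.2]
gripper_width: -0.0
gripper_force: 0.0
```

Request:
drive_tool --pt "-1 3.5 -1" --pt "0 3.5 0" --pt "0 3.5 0" --pt "0 3.5 0" --pt "0 0 0" --pt "0 0 0" --twist '[0,0,0,0,0,0]' --grip '[1,1,1,1,1,1]'

```text
time_s: 10.92
tool_pos: [535.5, -111.2, 181.4]
tool_rot: [[0.931, 0.366, 0.001], [0.366, -0.931, -0.0], [0.001, 0.0, -1.0]]
wrist_force: [-0.2, 0.3, 0.1]
gripper_width: -0.001
gripper_force: 0.0
```

```bash
python3 -c "
from h import *;st();c=camera('scene');cv2.imwrite('pics/p7.png',cv2.resize(c['color'][250:350,290:410,::-1],None,fx=6,fy=6,interpolation=2))
q=np.load('q.npy')
f=lambda P:np.round((proj(c,T(q,P))-[290,250]+.4)*6)
for s in(0,8,16):print(s,'ridge crest front -26,26',f((-45+s+67,-26,45)),f((-45+s+67,26,45)))"
```

```text
t 10.92 cradle [ -72.9 -141.2  181.4] F [-0.   0.4  0.1] yaw -0.0031 g -0.0009262239011338689
0 ridge crest front -26,26 [316. 308.] [455. 266.]
8 ridge crest front -26,26 [326. 323.] [466. 281.]
16 ridge crest front -26,26 [337. 338.] [478. 296.]
```

View pics/p7.png

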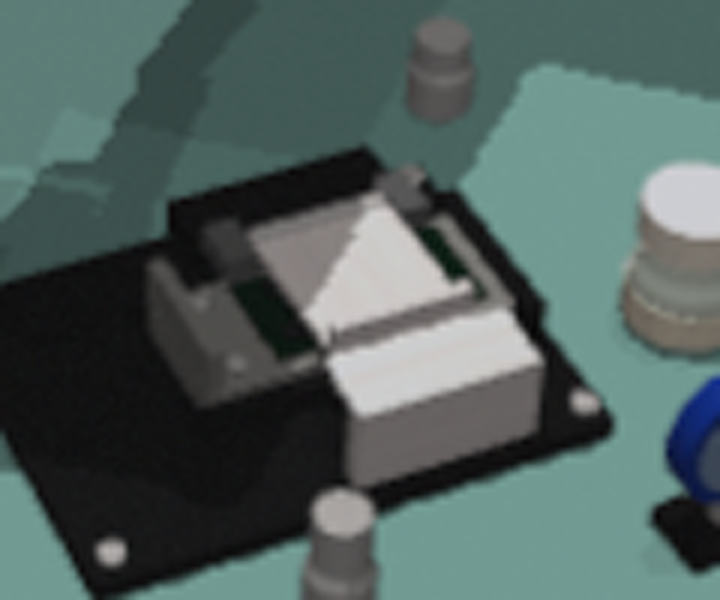

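Crest runs from crop (331,333) to (476,288). That matches a shift of about 16 mm with the edge sprung up against the lip's underside: tucked and holding. I confirm full travel by touching the ridge once, without pressing down.

Request:
drive_tool --pt "1.6 -2.8 0" --pt "1.6 -2.8 0" --pt "1.6 -2.8 0" --pt "1.6 -2.8 0" --pt "1.7 -2.9 0" --pt "0 0 3.5" --pt "0 0 3.5" --pt "0 0 3.0" --twist '[0,0,0,0,0,0,0,0]' --grip '[1,1,1,1,1,1,1,1]'

```text
time_s: 11.63
tool_pos: [557.6, 53.2, 80.3]
tool_rot: [[0.929, 0.371, 0.001], [0.371, -0.929, -0.0], [0.001, 0.0, -1.0]]
wrist_force: [0.8, 0.5, -0.0]
gripper_width: 0.004
gripper_force: 0.0
```

```bash
python3 -c "
from h import *;st()"
```

```text
t 11.63 cradle [ 8.2  3.5 80.3] F [ 0.9  0.2 -0. ] yaw 0.0025 g 0.0035357693306838434
```

Request:
drive_tool --pt "0 0.3 2" --pt "0 0 1.5" --pt "0 0 0.5" --pt "0.4 0 0" --pt "0.4 0 0" --pt "0.2 0 0" --pt "0 0 0" --pt "0 0 0" --twist '[0,0,0,0,0,0,0,0]' --grip '[1,1,1,1,1,1,1,1]'

```text
time_s: 12.3
tool_pos: [569.3, 52.1, 42.1]
tool_rot: [[0.93, 0.368, 0.002], [0.368, -0.93, -0.0], [0.001, 0.001, -1.0]]
wrist_force: [-0.4, -0.2, -0.6]
gripper_width: 0.0
gripper_force: 0.0
```

```bash
python3 -c "
from h import *;st()"
```

```text
t 12.3 cradle [18.7 -1.8 42.1] F [-0.4 -0.1 -0.6] yaw -0.0004 g 3.1636237185037886e-05
```

Request:
drive_tool --pt "0.1 0 0" --pt "0.1 0 0" --pt "0.1 0 0" --pt "0.1 0 0" --pt "0.1 0 0" --pt "0.1 0 0" --pt "0 0 0" --pt "0 0 0" --twist '[0,0,0,0,0,0,0,0]' --grip '[1,1,1,1,1,1,1,1]'

```text
time_s: 12.97
tool_pos: [570.5, 53.1, 40.0]
tool_rot: [[0.93, 0.368, -0.01], [0.368, -0.93, -0.001], [-0.009, -0.003, -1.0]]
wrist_force: [-14.5, -9.2, -2.0]
gripper_width: 0.001
gripper_force: 8.4
```

```bash
python3 -c "
from h import *;st()"
```

```text
t 12.97 cradle [20.2 -1.3 40. ] F [-16.8  -3.2  -2. ] yaw -0.0005 g 0.0011097007691224826
```

Free at 18.7 and firm at 20.2, the same stop as before: the slider was and is fully forward. I withdraw.

Request:
drive_tool --pt "-0.5 0 0" --pt "-0.7 0 0" --pt "0 0 -2" --pt "0 0 -3.5" --pt "-1 0 -3.5" --pt "-2 2 -2" --pt "-2 3 -1" --pt "0 0 0" --twist '[0,0,0,0,0,0,0,0]' --grip '[1,1,1,1,1,1,1,1]'

```text
time_s: 13.63
tool_pos: [535.1, -18.9, 164.2]
tool_rot: [[0.931, 0.366, 0.005], [0.366, -0.931, -0.001], [0.004, 0.003, -1.0]]
wrist_force: [0.2, 0.6, -0.5]
gripper_width: -0.001
gripper_force: 0.0
```

Request:
drive_tool --pt "0 3.5 0" --pt "0 3.5 0" --pt "0 3.0 0" --pt "0 0 0" --pt "0 0 0" --twist '[0,0,0,0,0]' --grip '[1,1,1,1,1]'

```text
time_s: 14.05
tool_pos: [572.0, -109.3, 161.1]
tool_rot: [[0.931, 0.366, 0.0], [0.366, -0.931, -0.0], [0.0, 0.0, -1.0]]
wrist_force: [-0.1, -0.3, 0.4]
gripper_width: -0.001
gripper_force: 0.0
```

```bash
python3 -c "
from h import *;st();c=camera('scene')['color'].astype(int);r=cv2.imread('pics/p7.png')[:,:,::-1];a=cv2.resize(c[250:350,290:410].astype(np.uint8),None,fx=6,fy=6,interpolation=2)
d=np.abs(a.astype(int)-r).max(2);print('changed frac flap/lip area',(d[180:420,150:560]>60).mean())
print(env.job_done())"
```

```text
t 14.05 cradle [ -38.2 -152.9  161.1] F [-0.2 -0.2  0.4] yaw -0.003 g -0.0005181772898813425
changed frac flap/lip area 0.021504065040650406
the job is handed in; nothing more can be done
None
```

The carrier is home against the end stop and the flap is folded down, pushed fully forward and held under the lip with the arm clear; I handed the job in at 14 s and no verdict came back.

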